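# Post a used culture dish through the flap of the discard hatch

## Robot

A 6-joint arm with a two-finger parallel gripper is mounted at the origin on a cart in front of the work surface, level with it; the furniture and walls round the work are solid. World frame = base frame: x ahead of the robot, y to its left, z up, the work surface at z = 0. Lengths are in mm, angles in rad, forces in N, time in s.
With the tool pointing down it reaches from about 350 to 975 mm from the base axis. Payload 7.1 kg.
Tool frame: the origin (TCP) lies between the finger pads; the fingertips stand 17 mm ahead of it and the grasp point (between the pads) lies 2 mm behind it; z points along the fingers, y is the line along which they close (so a half turn about z gives the same grasp; the last joint's range is limited). The gripper opens to 88 mm and grips with 3 to 60 N. Pads are 20 mm wide; open, the fingers measure 115 mm over their backs; the gripper's body (75 mm by 178 mm) begins 61 mm behind the grasp point.
Start: joints at [1.321, 0.423, 1.63, -0, 1.089, -0.019], TCP at [142.941, 608.418, 239.675] pointing down, gripper open.
Joint ranges: [-3, 3], [-0.9, 2.11], [0.09, 2.58], [-1.31, 4.45], [0.11, 2.69], [-2.54, 2.54]. Speed limits (rad/s): [2.39, 2.39, 3.01, 3.14, 3.14, 3.14].

## Interface

Orientations are given as a rotation vector (axis times angle).
In Python, from workcell import ctrl, eyes, workorder gives the robot as it stands (ctrl), with the cameras (eyes) and the job (workorder).
- The arm moves only by the shell command python3 jog.py FILE [OPENING], which reads ROWS from the file FILE. ROWS is a JSON object whose key "rows" holds a list of rows, 1 to 5 of them, each of 6 numbers: dx, dy, dz in mm, then a rotation vector rx, ry, rz in rad; each row shifts and turns the commanded pose from where the row before left it, along the tool's axes as they then stand; what a row does not reach is not made up. A row lasts 1/12 s, in which the tool goes at most 41.7 mm and 0.125 rad, less where a joint would pass 70% of its speed; a pose out of reach is approached as far as the arm can. OPENING is the finger opening in mm, set as the command begins (- or left out keeps the last). The fingers move at their own pace and stop on an object; the grip force is fixed at half the most. Time passes only in rows, so rows that do not move let the fingers close. It prints the time, the measured TCP pose, the force, the opening and the grip force at its end. Input that does not fit is refused with a message, and nothing moves.
- ctrl.get_obs(): the state, without advancing time (a new reading comes with each control period).
- eyes.get_image(name): name is "scene" or "top" or "wrist"; returns a dict with "img" (400x640x3 uint8, red, green, blue), "fx", "fy", "cx", "cy" (pixels), "k1" (the pictures are not rectified: a ray, as slopes to the right and down, at radius r is drawn at 1 + k1 r^2 times it, then the intrinsics apply), "R" (3x3) and "t" (3): a world point X has camera coordinates R X + t. Camera axes: x right, y down, z forward; pixel columns grow to the right and rows downward; lengths in mm; the calibration is good to about 2 mm. A picture is of the moment at which its call begins. There is no depth.
- workorder.close_job(): hands the job in; it is judged then, once.
The state is a dict: "t": time; "qpos": joint angles; "qvel": joint speeds; "joint_torque": joint torques, N m; "ee_pos": TCP position; "orientation": TCP orientation; "ft_force": force on the tool from outside, world axes, zero at the start; "moment": the same for the moment, N m; "width": finger opening in mm; "grasp_force": force on a finger pad.
Only numpy, scipy, OpenCV 4.12 (cv2) and the standard library are available. Lean on these libraries where they do the work, as an engineer would, in place of code of your own. Each camera call takes 0.05 s, during which the arm holds its last target. There are 200 camera calls.

## Task

Discard the used culture dish that lies on the loading shelf of the plate-discard hatch: with the fingertips, push it along the shelf into line with the mouth, then on through the hanging flap until it drops off the sill into the box, and draw the fingers out so that the flap swings fully shut by itself. Only push the dish, never pick it up; leave the vial on the shelf standing where it is, and do not disturb the other things on the bench.

Things in the scene. Friction and masses are not known exactly. Their poses are not given: they have to be found in the camera images.
- hatch: Plate-discard hatch: white sheet-steel box with a steel loading shelf in front, fixed to the bench, place and yaw vary. Origin on the bench under sill; axes as there. The box is 142 mm wide inside, reaches to x = 141 mm inside, top 122 mm over the bench, with a clear roof and a low bar handle at its back edge. Its floor is 40 mm lower than the shelf: a dish lying in it is well below the flap.
- sill (a point): Middle of the hatch's mouth, at the height of the shelf's surface (48 mm over the bench), in the plane of the closed flap. x points level into the box, y left along the mouth, z up. The mouth is 116 mm wide, 64 mm high, under a lintel from x = -2 to +4 mm. The shelf goes on to x = +3 mm: there the dish drops off. A dish not wholly off this edge may prop the flap open.
- shelf_front (a point): Middle of the loading shelf's front edge, at surface height. The shelf is flat, 270 mm wide, from here 170 mm to sill; rims 6 mm high at its sides, none in front. Two guides 14 mm high, 4 mm thick form a lane 106 mm wide over the last 28 mm before the mouth; from there they flare out like a funnel to 210 mm apart, 100 mm behind this point.
- flap_foot (a point): Middle of the foot of the flap, a plain steel leaf 112 mm wide and 56 mm high that hangs in the mouth from a hinge pin 61 mm over the shelf; shut, its foot is 3 mm over the shelf.
- flap (a joint): Angle of the flap: 0 = hanging shut, grows as its foot swings inward (+x of sill) up to 1.5 rad; it cannot swing outward. Free hinge, 90 g: under 1 N opens it and its own weight closes it.
- dish: The used culture dish with dark red agar (a round, flat, lidded clear dish, 91 mm across, 15 mm high, about 40 g) lying loose on the hatch's shelf, the only dish there. Origin: centre of its underside. It starts near the front of the shelf, up to 45 mm left or right of the mouth's middle line. Dishes lying on the bench elsewhere are not part of the job.
- vial: Small capped vial, 25 mm across, 62 mm high, standing loose on the shelf's back corner, left of the flared guide (seen from the robot), about 105 mm from the middle line. Origin: centre of its underside. Must be left standing.
- broth_a: Dark broth bottle with a screw cap, 44 mm across, 105 mm high, on the bench right of the hatch; origin: centre of its underside. Leave alone.
- broth_b: A second such bottle next to it. Leave alone.
- cup: Sample cup with a screw lid, 64 mm across, 62 mm high, on the bench beside the green tube racks, left of the hatch; origin: centre of its underside. Leave alone.
- slides: Flat slide box, 90 x 157 x 32 mm, on the bench left of the hatch's shelf; origin: centre of its underside. Leave alone.

How it is judged (in metres and radians):
On the way, in this order (a step that is already met when the one before it is completed fails the run):
1. the dish, in line with the mouth, pushes the flap open on its way through (value of joint flap above 0.35 rad and x of dish in the frame of sill above -0.03 m and y of dish in the frame of sill between -0.015 and 0.015 m).
2. the dish has dropped off the sill into the box (x of dish in the frame of sill between 0.03 and 0.125 m and y of dish in the frame of sill between -0.04 and 0.04 m and z of dish in the frame of sill below -0.015 m), for 0.2 s.
At the end, for the whole second after the job is handed in: The dish lies at rest inside the box, its centre 30 to 125 mm past the flap, within 40 mm of the middle line and more than 15 mm below the shelf, and the flap hangs shut (within 0.06 rad) (all of step 2 and value of joint flap below 0.06 rad and linear speed of dish below 0.02 m/s); the robot touches nothing.
It fails at once if the dish is lifted off the shelf (more than 15 mm) (z of dish in the frame of sill above 0.015 m).
It fails at once if the dish falls off the shelf onto the bench (z of dish in the frame of sill below -0.02 m and x of dish in the frame of sill below -0.02 m).
It fails at once if a bystander is moved more than 20 mm (distance of any of vial, broth_a, broth_b, cup, slides from where it was at the start of the episode above 0.02 m).
It fails at once if the vial on the shelf is tipped (angle between vial's own z axis and vertical above 0.35 rad).
It also fails if it takes over 54 s, if anything falls off the work surface, if the arm or the gripper's body presses on something with over 40 N, if the wrist force passes 120 N, or if a joint passes its speed limit or range.

## Working session

There is one attempt and no reset: what is moved stays moved. The work goes in short steps, Python scripts to look and compute and a shell command to move; the robot and the scene stay as the last step left them, time stands still between calls to the robot, and variables do not carry over. Pictures are saved under pics/ and viewed, at most 11 in all, crops included, and the job is handed in when it is done.

```bash
ls; mkdir -p pics; cat > h.py <<'E'
import numpy as np,cv2
from workcell import ctrl, eyes, workorder
def get(n):
    c=eyes.get_image(n); return c
def ray(c,u,v):
    K=np.array([[c["fx"],0,c["cx"]],[0,c["fy"],c["cy"]],[0,0,1.]])
    p=cv2.undistortPoints(np.array([[[u,v]]],float),K,np.array([c["k1"],0,0,0.]))[0,0]
    R=np.array(c["R"]);t=np.array(c["t"])
    d=R.T@np.array([p[0],p[1],1]); return -R.T@t,d/np.linalg.norm(d)
def onz(c,u,v,z):
    o,d=ray(c,u,v); return o+d*(z-o[2])/d[2]
def proj(c,X):
    p=np.array(c["R"])@np.array(X,float)+np.array(c["t"]); a=p[:2]/p[2]; a=a*(1+c["k1"]*(a@a))
    return np.array([c["fx"]*a[0]+c["cx"],c["fy"]*a[1]+c["cy"]])
def two(c1,p1,c2,p2):
    o1,d1=ray(c1,*p1);o2,d2=ray(c2,*p2)
    s=np.linalg.lstsq(np.c_[d1,-d2],o2-o1,rcond=None)[0]
    a,b=o1+s[0]*d1,o2+s[1]*d2
    return (a+b)/2,np.linalg.norm(a-b)
E
python3 - <<'E'
from h import *
import pickle
d={}
for n in("scene","top","wrist"):
    d[n]=get(n); cv2.imwrite(f"pics/{n}0.png",d[n]["img"][...,::-1])
    print(n,d[n]["fx"],d[n]["k1"],-np.array(d[n]["R"]).T@d[n]["t"])
pickle.dump(d,open("c0.pkl","wb"))
o=ctrl.get_obs();print(o["ee_pos"],o["orientation"],o["ft_force"],o["t"],o["width"])
E
```

```text
jog.py
pics
workcell.py
scene 376.696831586173 -0.00015413912996906822 [159.81506709 460.75670619 626.27461967]
top 480.03862997595456 -0.12440148677903827 [ 323.6203692  -245.10961264 1496.7922835 ]
wrist 301.3925492743985 -0.03350826962353461 [ 79.74699155 622.94261734 385.4581697 ]
[142.84576528 608.03996814 239.07049292] [-3.61696729e-01 -3.12054173e+00  1.87067939e-03] [-0.19385133  0.23494177 -0.29912762] 0.15 87.66982648984438
```

View pics/scene0.png

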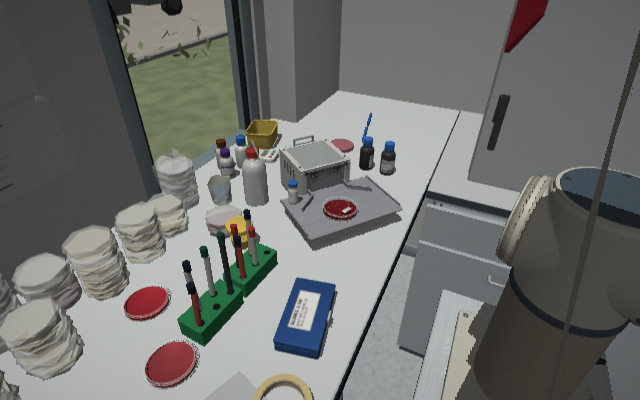

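View pics/top0.png

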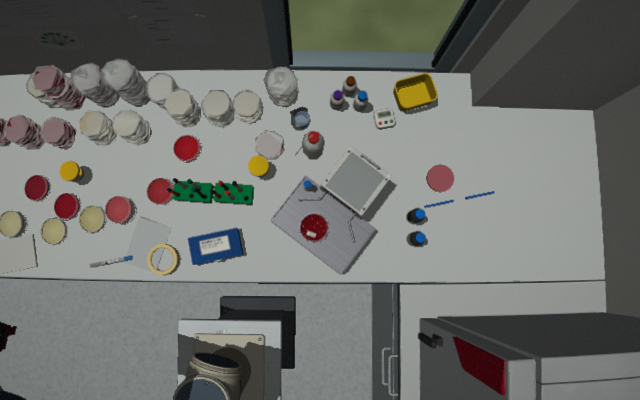

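The dish is at about (340,208) in the scene view and (313,228) in the top view. The hatch is at top (355,180) and its shelf lies toward the lower left. I'll zoom in on both.

```bash
python3 - <<'E'
from h import *
import pickle
d=pickle.load(open("c0.pkl","rb"))
a=d["top"]["img"][140:280,262:402,::-1]; b=d["scene"]["img"][130:250,270:410,::-1]
cv2.imwrite("pics/t1.png",cv2.resize(a,(600,600),interpolation=cv2.INTER_CUBIC))
cv2.imwrite("pics/s1.png",cv2.resize(b,(700,600),interpolation=cv2.INTER_CUBIC))
for n in("top","scene"):
    for X in([0,0,0],[143,608,240],[500,0,0],[500,300,0],[800,0,0]): print(n,X,proj(d[n],X).round())
print(onz(d["top"],313,228,60))
E
```

```text
top [0, 0, 0] [229. 369.]
top [143, 608, 240] [ -4. 325.]
top [500, 0, 0] [231. 207.]
top [500, 300, 0] [138. 207.]
top [800, 0, 0] [234. 115.]
scene [0, 0, 0] [515. 381.]
scene [143, 608, 240] [ 139. 1594.]
scene [500, 0, 0] [266. 284.]
scene [500, 300, 0] [165. 414.]
scene [800, 0, 0] [161. 244.]
[ 431.22101195 -256.2918101    60.        ]
```

View pics/t1.png

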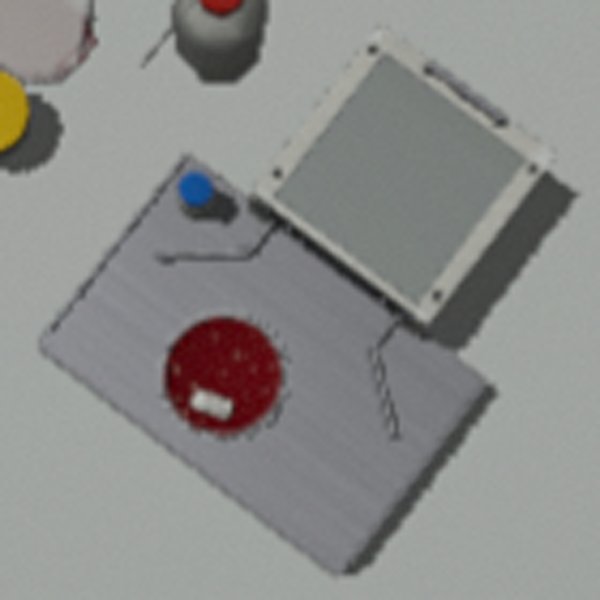

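View pics/s1.png

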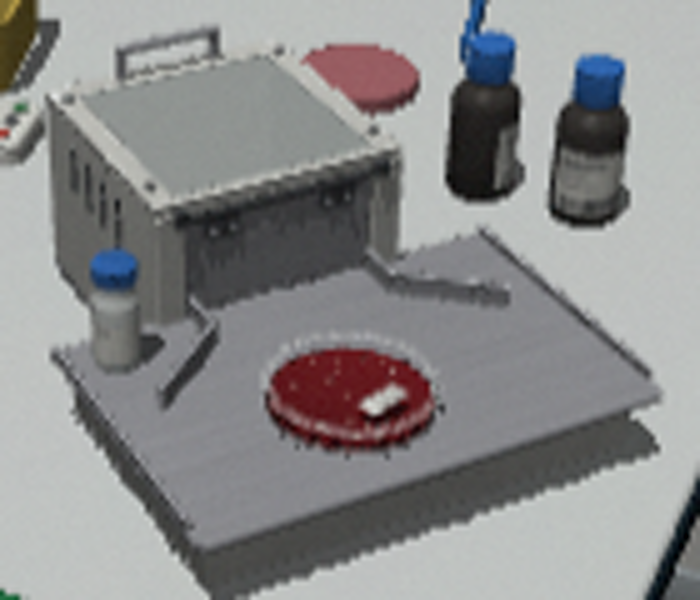

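The front shelf corners show at (42,345) and (340,572) in the top crop, and at (205,550) and (660,397) in the scene crop. The roof corners are clear in both crops. Next I triangulate.

```bash
python3 - <<'E'
from h import *
import pickle
d=pickle.load(open("c0.pkl","rb"));T,S=d["top"],d["scene"]
k=140/600
ft=lambda p:((p[0]+.5)*k+262-.5,(p[1]+.5)*k+140-.5)
fs=lambda p:((p[0]+.5)/5+270-.5,(p[1]+.5)/5+130-.5)
P={"FL":((42,345),(205,549)),"FR":((340,573),(660,397)),"BR":((494,388),(482,232)),"BL":((187,156),(55,353)),
"rFL":((253,191),(160,217)),"rFR":((431,324),(399,160)),"rBL":((381,27),(50,98)),"vialcap":((196,188),(113,258))}
W={}
for n,(a,b) in P.items():
    X,e=two(T,ft(a),S,fs(b)); W[n]=X
    z=120 if n[0]=='r' else 110 if n[0]=='v' else 48
    print(n,X.round(1),round(e,1),"plane:",onz(T,*ft(a),z).round(1)[:2],onz(S,*fs(b),z).round(1)[:2])
def red(c,box):
    im=c["img"].astype(int);m=((im[...,0]>70)&(im[...,1]<60)&(im[...,2]<70)).astype(np.uint8)
    x0,y0,x1,y1=box;q=np.zeros_like(m);q[y0:y1,x0:x1]=m[y0:y1,x0:x1]
    cs,_=cv2.findContours(q,0,2);c_=max(cs,key=cv2.contourArea)
    return cv2.fitEllipse(cv2.convexHull(c_))
et=red(T,(262,140,402,280));es=red(S,(270,130,410,250));print(et,es)
X,e=two(T,et[0],S,es[0]);print("dish",X,e,onz(T,*et[0],57),onz(S,*es[0],57))
# sill frame
g=lambda n,z:onz(T,*ft(P[n][0]),z)[:2]
for src in("T","S"):
    q=[(onz(T,*ft(P[n][0]),48) if src=="T" else onz(S,*fs(P[n][1]),48))[:2] for n in("FL","FR","BR","BL")]
    FL,FR,BR,BL=q
    print(src,"w,d",np.linalg.norm(FR-FL),np.linalg.norm(BR-BL),np.linalg.norm(BR-FR),np.linalg.norm(BL-FL))
    y=(FL-FR)+(BL-BR);y/=np.linalg.norm(y);x=np.array([y[1],-y[0]])
    f=(FL+FR)/2;b=(BL+BR)/2
    D=(onz(T,*et[0],57) if src=="T" else onz(S,*es[0],57))[:2]
    print("yaw",np.arctan2(x[1],x[0]),"front",f,"back",b,"sill",f+170*x,"dish rel sill",(D-f)@x-170,(D-f)@y)
E
```

```text
FL [ 455.3 -130.2   43.7] 1.0 plane: [ 455.4 -130.3] [ 452.7 -125.9]
FR [ 296.  -341.2   42. ] 0.2 plane: [ 296.2 -340.8] [ 294.5 -333. ]
BR [ 429.1 -449.9   45.4] 5.5 plane: [ 426.3 -450.2] [ 430.6 -445.2]
BL [ 592.5 -231.6   47.5] 1.8 plane: [ 591.6 -231.9] [ 593.  -230.8]
rFL [ 554.3 -277.8  116.7] 1.3 plane: [ 554.4 -277.5] [ 551.1 -273.2]
rFR [ 466.4 -398.5  110.7] 2.5 plane: [ 464.3 -397.8] [ 462.1 -382.8]
rBL [ 670.1 -365.4  117.5] 0.3 plane: [ 669.3 -365.3] [ 667.8 -361.4]
vialcap [ 558.6 -238.3  112.7] 2.4 plane: [ 557.9 -238.8] [ 561.8 -241.7]
((313.5348815917969, 227.0748291015625), (26.38697052001953, 26.771047592163086), 62.10430145263672) ((339.7845153808594, 207.2902374267578), (15.32261848449707, 31.106849670410156), 93.59403991699219)
dish [ 434.71585611 -257.72226631   58.03442373] 1.165086324009651 [ 434.23953608 -257.91070771   57.        ] [ 435.78979244 -258.90200232   57.        ]
T w,d 263.82375980365003 273.8012574696016 170.03304180491475 169.8907160395056
yaw -0.6477357502218279 front [ 375.80327515 -235.55410387] back [ 508.93984716 -341.08518572] sill [ 511.37012362 -338.12909884] dish rel sill -109.91030435934135 17.431087328388774
S w,d 260.5591299567194 268.94759648050393 176.29206956860162 175.1806778512331
yaw -0.6502458509412263 front [ 373.60831613 -229.47322737] back [ 511.78105762 -337.98148788] sill [ 508.91726424 -332.38818528] dish rel sill -102.69193360557074 14.220161381427609
```

The triangulated points agree with the sizes given (shelf 170 mm deep, about 270 mm wide):
- **Sill:** about (510, -339).
- **Hatch yaw:** about -0.65 rad.
- **Dish:** about 109 mm in front of the sill and 18 mm to the left.

I'll bring the tool over with tool x along -hatch x, for a wrist view.

```bash
echo '{"rows":[[0,0,-12,0,0,0.105],[0,0,-12,0,0,0.105],[0,0,-12,0,0,0.105],[0,0,-12,0,0,0.105]]}' > m.json && python3 jog.py m.json 44 >/dev/null
echo '{"rows":[[-39,-16.4,0,0,0,0],[-39,-16.4,0,0,0,0],[-39,-16.4,0,0,0,0],[-39,-16.4,0,0,0,0],[-39,-16.4,0,0,0,0]]}' > m.json && python3 jog.py m.json >/dev/null
echo '{"rows":[[-39,-16.4,0,0,0,0],[-39,-16.4,0,0,0,0],[-39,-16.4,0,0,0,0],[-39,-16.4,0,0,0,0],[-39,-16.4,0,0,0,0]]}' > m.json && python3 jog.py m.json
echo '{"rows":[[-39,-16.4,0,0,0,0],[-39,-16.4,0,0,0,0],[-39,-16.4,0,0,0,0]]}' > m.json && python3 jog.py m.json
```

```text
t: 1.32
ee_pos: [351.0, 245.3, 287.7]
orientation: [1.004, 2.977, 0.0]
ft_force: [0.3, 0.4, -0.2]
width: 44.4
grasp_force: 0.0
t: 1.57
ee_pos: [413.4, 136.9, 287.8]
orientation: [1.004, 2.976, 0.0]
ft_force: [0.1, 0.8, 0.0]
width: 44.0
grasp_force: 0.0
```

```bash
echo '{"rows":[[-18.6,-31.9,0,0,0,0],[-18.6,-31.9,0,0,0,0],[-18.6,-31.9,0,0,0,0],[-18.6,-31.9,0,0,0,0],[-18.6,-31.9,0,0,0,0]]}' > m.json && python3 jog.py m.json >/dev/null
echo '{"rows":[[-18.6,-31.9,0,0,0,0],[-18.6,-31.9,0,0,0,0],[-18.6,-31.9,0,0,0,0],[-18.6,-31.9,0,0,0,0],[-18.6,-31.9,0,0,0,0]]}' > m.json && python3 jog.py m.json >/dev/null
echo '{"rows":[[0,0,0,0,0,0],[0,0,0,0,0,0]]}' > m.json && python3 jog.py m.json
python3 - <<'E'
from h import *
import pickle
c=get("wrist");pickle.dump(c,open("w1.pkl","wb"));cv2.imwrite("pics/w1.png",c["img"][...,::-1])
for X in([510,-339,48],[375,-236,48],[434.5,-258,57]): print(proj(c,X))
E
```

```text
t: 2.57
ee_pos: [367.1, -229.0, 287.4]
orientation: [-1.01, -2.974, -0.0]
ft_force: [-0.4, -0.1, 0.1]
width: 43.9
grasp_force: 0.0
[312.75862338 303.62398366]
[312.37612534 188.05586883]
[326.56192849 234.37739887]
```

View pics/w1.png

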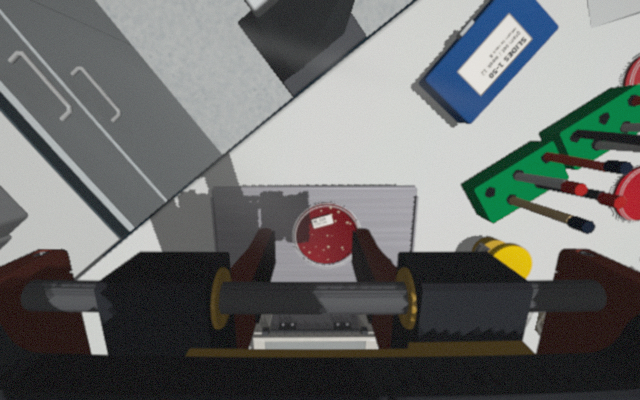

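The wrist view shows the shelf's front edge from (214,187) to (416,187), the dish at (326,235), and the box roof's front edge from about (253,348) to (376,348) behind the fingers. All of this agrees with the estimates.

```bash
python3 - <<'E'
from h import *
import pickle
c=pickle.load(open("w1.pkl","rb"));T=pickle.load(open("c0.pkl","rb"))["top"]
a=onz(c,214,187,48);b=onz(c,416,187,48);print(a,b,np.linalg.norm(a-b))
im=c["img"].astype(int);m=((im[...,0]>70)&(im[...,1]<60)&(im[...,2]<70)).astype(np.uint8)
q=np.zeros_like(m);q[190:275,285:365]=m[190:275,285:365]
cs,_=cv2.findContours(q,0,2);e=cv2.fitEllipse(cv2.convexHull(max(cs,key=cv2.contourArea)));print(e)
D=onz(c,*e[0],57);X,er=two(c,e[0],T,(313.53,227.07));print("dish",D,X,er)
y=(b-a)[:2];y/=np.linalg.norm(y);x=np.array([y[1],-y[0]]);f=((a+b)/2)[:2]
print("yaw",np.arctan2(x[1],x[0]),"sill",f+170*x)
for yaw,s in((np.arctan2(x[1],x[0]),f+170*x),(-.65,np.array([510,-339]))):
    x=np.array([np.cos(yaw),np.sin(yaw)]);y=np.array([-x[1],x[0]])
    print("dish rel",(D[:2]-s)@x,(D[:2]-s)@y,"tcp rel",(ctrl.get_obs()["ee_pos"][:2]-s)@x,(ctrl.get_obs()["ee_pos"][:2]-s)@y)
r=ctrl.get_obs()["orientation"];print(cv2.Rodrigues(np.array(r))[0].round(3))
E
```

```text
[ 295.58781341 -337.10930446   48.        ] [ 456.23657821 -127.63731891   48.        ] 263.98207962859556
((326.80145263671875, 235.04348754882812), (55.205570220947266, 60.082237243652344), 85.1072998046875)
dish [ 435.43989773 -258.30823544   57.        ] [ 434.05063389 -257.71345271   61.03985422] 0.3628523241679348
yaw -0.6542437889612235 sill [ 510.80861604 -335.82840248]
dish rel -106.98133068287694 15.646561371887472 tcp rel -179.67579125596055 -1.6585023343515606
dish rel -108.18964840377292 19.11464613801749 tcp rel -180.95689319139285 2.1182372847567854
[[-0.794  0.608 -0.001]
 [ 0.608  0.794  0.001]
 [ 0.001  0.    -1.   ]]
```

```bash
echo '{"rows":[[0,5.7,0,0,-0.117,0],[0,5.7,0,0,-0.117,0],[0,5.7,0,0,-0.116,0]]}' > m.json && python3 jog.py m.json >/dev/null
echo '{"rows":[[12,0,32.9,0,0,0],[12,0,32.9,0,0,0],[12,0,32.9,0,0,0],[12,0,32.9,0,0,0],[12,0,32.9,0,0,0]]}' > m.json && python3 jog.py m.json >/dev/null
echo '{"rows":[[6,0,16.4,0,0,0],[4,0,11,0,0,0],[0,0,0,0,0,0],[0,0,0,0,0,0]]}' > m.json && python3 jog.py m.json
cat > loc.py <<'E'
from h import *
s=np.array([510.3,-337.8]);yaw=-.652
x=np.array([np.cos(yaw),np.sin(yaw)]);y=np.array([-x[1],x[0]])
rel=lambda p:(round(float((p[:2]-s)@x),1),round(float((p[:2]-s)@y),1),round(float(p[2]-48),1))
def dish(c):
    im=c["img"].astype(int);m=((im[...,0]>70)&(im[...,1]<60)&(im[...,2]<70)).astype(np.uint8)
    u,v=proj(c,[440,-270,50]).astype(int);q=np.zeros_like(m);q[v-50:v+45,u-50:u+50]=m[v-50:v+45,u-50:u+50]
    cs,_=cv2.findContours(q,0,2)
    e=cv2.fitEllipse(cv2.convexHull(max(cs,key=cv2.contourArea)));return rel(onz(c,*e[0],57)),e[1]
def rep():
    o=ctrl.get_obs();R=cv2.Rodrigues(np.array(o["orientation"]))[0];p=np.array(o["ee_pos"])
    print("tcp",rel(p),"front corner",rel(p+R@[-10,0,17]),"rear",rel(p+R@[10,0,17]),"F",np.round(o["ft_force"],1),o["t"])
E
python3 - <<'E'
from loc import *
rep();c=get("top");print(dish(c));c=get("scene");print(dish(c))
E
```

```text
t: 3.62
ee_pos: [380.7, -212.7, 88.2]
orientation: [0.897, 2.667, -0.16]
ft_force: [0.6, 0.8, -0.5]
width: 44.1
grasp_force: 0.0
tcp (-178.9, 20.8, 40.2) front corner (-163.8, 20.8, 27.6) rear (-182.6, 20.7, 20.9) F [ 0.6  0.8 -0.5] 3.6167
((-109.0, 17.3, 9.0), (26.047029495239258, 26.844757080078125))
((-101.2, 44.7, 9.0), (6.235713958740234, 13.286381721496582))
```

```bash
echo '{"rows":[[3,-1.7,8,0,0,0],[2.8,-1.7,8,0,0,0],[0,0,0,0,0,0],[0,0,0,0,0,0]]}' > m.json && python3 jog.py m.json
python3 - <<'E'
from loc import *
rep();c=get("wrist");cv2.imwrite("pics/w2.png",c["img"][...,::-1])
E
```

```text
t: 4.05
ee_pos: [382.7, -216.5, 80.5]
orientation: [0.905, 2.675, -0.168]
ft_force: [-0.8, -0.1, 0.1]
width: 43.7
grasp_force: 0.0
tcp (-175.1, 19.0, 32.5) front corner (-160.1, 18.8, 19.7) rear (-179.0, 18.8, 13.1) F [-0.8 -0.1  0.1] 4.05
```

View pics/w2.png

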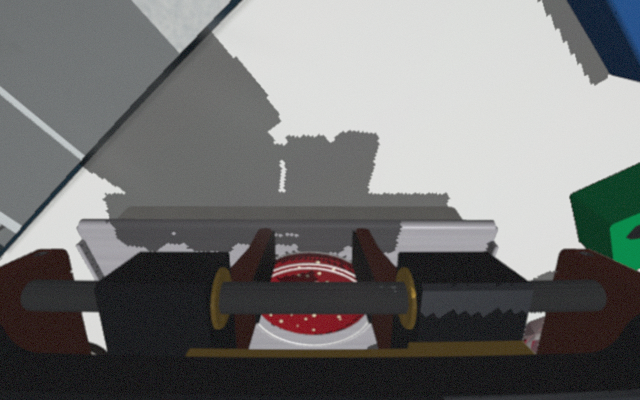

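The dish sits centred between the fingers, at about (315,290). The last move fell short, so I'll check the joint limits.

```bash
python3 - <<'E'
from loc import *
o=ctrl.get_obs();print(np.round(o["qpos"],3));print(cv2.Rodrigues(np.array(o["orientation"]))[0].round(3))
E
```

```text
[-0.502  0.399  2.324 -0.587  0.109 -0.846]
[[-0.752  0.609  0.254]
 [ 0.572  0.793 -0.208]
 [-0.328 -0.011 -0.945]]
```

q5 is at its lower limit, so this much tilt isn't reachable this close in. I'll start with less tilt and add more once further out.

```bash
echo '{"rows":[[0,0,-3,0,0.1,0],[0,0,-3,0,0.1,0],[0,0,0,0,0,0]]}' > m.json && python3 jog.py m.json 
python3 - <<'E'
from loc import *
rep();o=ctrl.get_obs();print(np.round(o["qpos"],3));print(cv2.Rodrigues(np.array(o["orientation"]))[0].round(3))
E
```

```text
t: 4.35
ee_pos: [381.5, -222.9, 84.0]
orientation: [0.952, 2.777, -0.149]
ft_force: [1.4, -0.9, 1.2]
width: 43.6
grasp_force: 0.0
tcp (-172.1, 13.2, 36.0) front corner (-158.6, 12.6, 21.7) rear (-178.1, 12.7, 17.2) F [ 1.4 -0.9  1.2] 4.35
[-0.515  0.393  2.252 -0.221  0.286 -1.22 ]
[[-0.772  0.616  0.157]
 [ 0.595  0.787 -0.16 ]
 [-0.222 -0.03  -0.975]]
```

```bash
echo '{"rows":[[0,0,0,0,0,0],[0,0,0,0,0,0],[0,0,0,0,0,0]]}' > m.json && python3 jog.py m.json >/dev/null
python3 - <<'E'
from loc import *
rep();o=ctrl.get_obs();print(np.round(o["qpos"],3));print(cv2.Rodrigues(np.array(o["orientation"]))[0].round(3))
E
```

```text
tcp (-175.6, 12.1, 34.3) front corner (-162.1, 11.5, 19.9) rear (-181.6, 11.6, 15.5) F [-0.1  0.3  0. ] 4.6
[-0.514  0.395  2.258 -0.235  0.28  -1.206]
[[-0.773  0.615  0.154]
 [ 0.595  0.788 -0.161]
 [-0.22  -0.033 -0.975]]
```

```bash
echo '{"rows":[[0,2.6,0,-0.034,0.07,0],[0,2.6,0,0,0,0],[0.9,0,6,0,0,0],[0.9,0,5,0,0,0],[0,0,0,0,0,0]]}' > m.json && python3 jog.py m.json >/dev/null
echo '{"rows":[[0,0,0,0,0,0],[0,0,0,0,0,0]]}' > m.json && python3 jog.py m.json >/dev/null
python3 - <<'E'
from loc import *
rep();o=ctrl.get_obs();print(np.round(o["qpos"],3));print(cv2.Rodrigues(np.array(o["orientation"]))[0].round(3))
E
```

```text
tcp (-175.4, 16.8, 22.8) front corner (-162.8, 16.7, 7.5) rear (-182.6, 16.8, 4.4) F [-0.7  0.2 -0.6] 5.1833
[-0.531  0.43   2.223 -0.073  0.334 -1.377]
[[-0.782  0.611  0.122]
 [ 0.603  0.791 -0.099]
 [-0.157 -0.004 -0.988]]
```

```bash
echo '{"rows":[[-4.94,0,0.77,0,0,0],[-4.94,0,0.77,0,0,0],[-4.94,0,0.77,0,0,0],[-4.94,-1.7,0.77,0,0,0],[-4.94,-1.7,0.77,0,0,0]]}' > m.json && python3 jog.py m.json >/dev/null
echo '{"rows":[[-4.94,-1.7,0.77,0,0,0],[-4.94,-1.7,0.77,0,0,0],[-4.94,-1.7,0.77,0,0,0],[-4.94,-1.7,0.77,0,0,0],[-4.94,-1.7,0.77,0,0,0]]}' > m.json && python3 jog.py m.json >/dev/null
echo '{"rows":[[-4.94,-1.7,0.77,0,0,0],[-4.94,-1.7,0.77,0,0,0],[-4.94,-1.7,0.77,0,0,0],[0,0,0,0,0,0],[0,0,0,0,0,0]]}' > m.json && python3 jog.py m.json >/dev/null
python3 - <<'E'
from loc import *
rep();o=ctrl.get_obs();print(np.round(o["qpos"],3))
a=get("top");b=get("scene")
try: print(dish(a))
except Exception as e: print(e)
A=cv2.resize(a["img"][140:280,262:402,::-1],(390,390),interpolation=2);B=cv2.resize(b["img"][130:250,270:390,::-1],(390,390),interpolation=2)
cv2.imwrite("pics/c3.png",np.hstack([A,B]))
E
```

```text
tcp (-109.6, -0.6, 23.4) front corner (-97.1, -0.7, 8.2) rear (-116.8, -0.6, 5.0) F [-0.7 -1.  -1.3] 6.4333
[-0.586  0.483  2.092 -0.037  0.41  -1.466]
((-52.3, -1.1, 9.0), (22.616226196289062, 26.49266242980957))
```

View pics/c3.png

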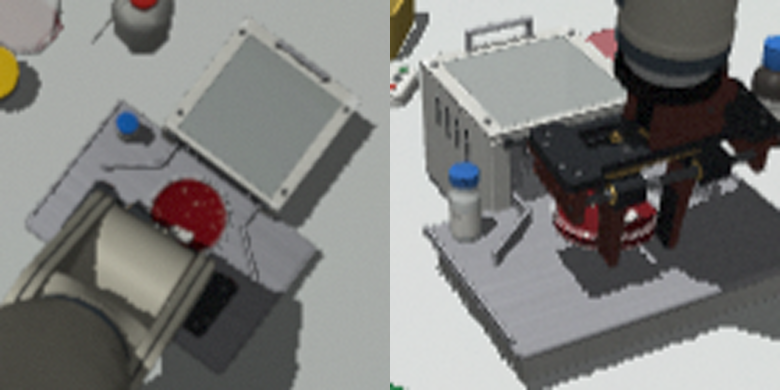

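The dish is in line (y ≈ -1 mm), lying between the guides at the mouth. I'll add tilt, then push on.

```bash
echo '{"rows":[[0,0,0.5,0,-0.06,0],[0,0,0.5,0,-0.06,0],[0,0,0.5,0,-0.06,0],[-4.7,0.2,1.67,0,0,0],[-4.7,0.2,1.67,0,0,0]]}' > m.json && python3 jog.py m.json >/dev/null
echo '{"rows":[[-4.7,0,1.67,0,0,0],[-4.7,0,1.67,0,0,0],[-4.7,0,1.67,0,0,0],[0,0,0,0,0,0]]}' > m.json && python3 jog.py m.json >/dev/null
python3 - <<'E'
from loc import *
rep();o=ctrl.get_obs();print(np.round(o["qpos"],3));print(cv2.Rodrigues(np.array(o["orientation"]))[0].round(3))
E
```

```text
tcp (-82.5, -0.2, 22.3) front corner (-67.4, -0.4, 9.6) rear (-86.2, -0.3, 3.0) F [0.8 0.1 0.4] 7.2833
[-0.581  0.493  2.145 -0.174  0.167 -1.327]
[[-0.747  0.612  0.262]
 [ 0.576  0.791 -0.206]
 [-0.333 -0.003 -0.943]]
```

```bash
echo '{"rows":[[-4.7,0,1.67,0,0,0],[-4.7,0,1.67,0,0,0],[-4.7,0,1.67,0,0,0],[-4.7,0,1.67,0,0,0],[-4.7,0,1.67,0,0,0]]}' > m.json && python3 jog.py m.json >/dev/null
echo '{"rows":[[-4.7,0,1.67,0,0,0],[-4.7,0,1.67,0,0,0],[-4.7,0,1.67,0,0,0],[-4.7,0,1.67,0,0,0],[-4.7,0,1.67,0,0,0]]}' > m.json && python3 jog.py m.json >/dev/null
python3 - <<'E'
from loc import *
rep();a=get("top");b=get("scene")
A=cv2.resize(a["img"][140:280,262:402,::-1],(390,390),interpolation=2);B=cv2.resize(b["img"][130:250,270:390,::-1],(390,390),interpolation=2)
cv2.imwrite("pics/c4.png",np.hstack([A,B]))
E
```

```text
tcp (-34.2, -0.6, 21.7) front corner (-19.1, -0.7, 9.0) rear (-38.0, -0.6, 2.4) F [ 0.6 -0.3  0.2] 8.1167
```

View pics/c4.png

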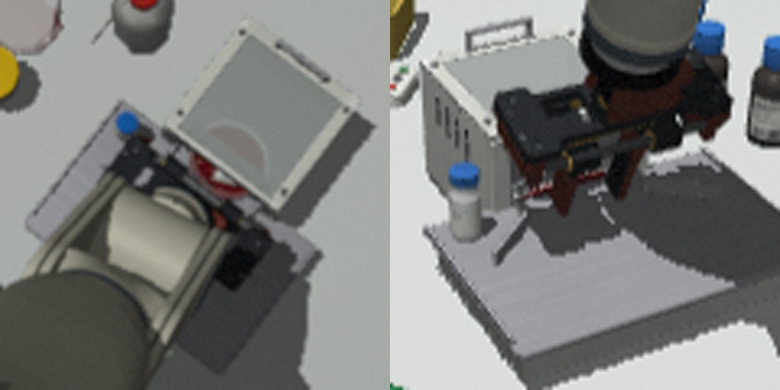

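The dish's front half now shows through the clear roof at (235,150), with its rear still on the sill. I push on to about +12 mm.

```bash
echo '{"rows":[[-4.9,0,1.4,0,0,0],[-4.7,0,1.67,0,0,0],[-4.7,0,1.67,0,0,0],[-4.7,0,1.67,0,0,0],[-4.7,0,1.67,0,0,0]]}' > m.json && python3 jog.py m.json >/dev/null
echo '{"rows":[[-4.7,0,1.67,0,0,0],[-2,0,0.7,0,0,0],[0,0,0,0,0,0]]}' > m.json && python3 jog.py m.json
python3 - <<'E'
from loc import *
rep();a=get("top");b=get("scene")
A=cv2.resize(a["img"][140:280,262:402,::-1],(390,390),interpolation=2);B=cv2.resize(b["img"][130:250,270:390,::-1],(390,390),interpolation=2)
cv2.imwrite("pics/c5.png",np.hstack([A,B]))
E
```

```text
t: 8.88
ee_pos: [508.3, -337.2, 70.0]
orientation: [0.91, 2.667, -0.16]
ft_force: [0.4, -0.2, -0.5]
width: 44.0
grasp_force: 0.2
tcp (-1.9, -0.7, 22.0) front corner (13.1, -0.9, 9.3) rear (-5.7, -0.8, 2.6) F [ 0.4 -0.2 -0.5] 8.8833
```

View pics/c5.png

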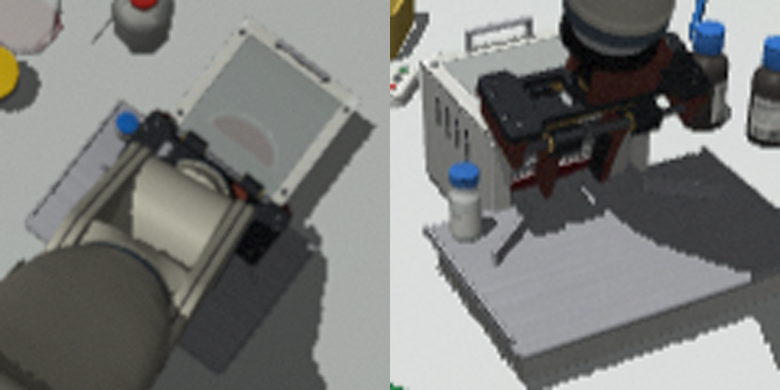

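Red still shows between the fingers at scene crop (560,175), so the dish is probably tilted with its rear edge on the sill. I'll push 4 mm more, draw back, and look.

```bash
echo '{"rows":[[-1.9,0,0.67,0,0,0],[-1.9,0,0.67,0,0,0],[0,0,0,0,0,0]]}' > m.json && python3 jog.py m.json
echo '{"rows":[[7.5,0,-2.67,0,0,0],[18.8,0,-6.7,0,0,0],[18.8,0,-6.7,0,0,0],[18.8,0,-6.7,0,0,0],[18.8,0,-6.7,0,0,0]]}' > m.json && python3 jog.py m.json >/dev/null
echo '{"rows":[[0,0,0,0,0,0],[0,0,0,0,0,0]]}' > m.json && python3 jog.py m.json >/dev/null
python3 - <<'E'
from loc import *
rep();a=get("top");b=get("scene")
A=cv2.resize(a["img"][140:280,262:402,::-1],(390,390),interpolation=2);B=cv2.resize(b["img"][130:250,270:390,::-1],(390,390),interpolation=2)
cv2.imwrite("pics/c6.png",np.hstack([A,B]))
E
```

```text
t: 9.23
ee_pos: [510.5, -338.9, 69.6]
orientation: [0.91, 2.669, -0.16]
ft_force: [-2.2, 1.4, 0.0]
width: 44.2
grasp_force: 1.0
tcp (-86.8, -0.2, 22.5) front corner (-71.7, -0.3, 9.8) rear (-90.6, -0.2, 3.2) F [0.4 0.4 0.2] 9.8167
```

View pics/c6.png

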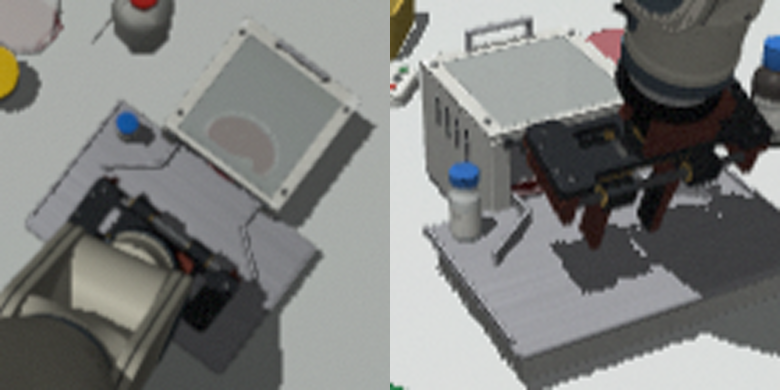

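A sliver of red remains at the sill, at scene crop (525,185) and top crop (225,172), so the rear edge is still propping the flap. I'll close the fingers and push at the middle of the rear edge.

```bash
echo '{"rows":[[0,0,0,0,0,0],[0,0,0,0,0,0],[0,0,0,0,0,0],[0,0,0,0,0,0],[0,0,0,0,0,0]]}' > m.json && python3 jog.py m.json 0
echo '{"rows":[[-9.4,0,3.34,0,0,0],[-9.4,0,3.34,0,0,0],[-9.4,0,3.34,0,0,0],[-9.4,0,3.34,0,0,0],[-9.4,0,3.34,0,0,0]]}' > m.json && python3 jog.py m.json >/dev/null
echo '{"rows":[[-4.7,0,1.67,0,0,0],[-4.7,0,1.67,0,0,0],[-4.7,0,1.67,0,0,0],[-4.7,0,1.67,0,0,0],[-4.7,0,1.67,0,0,0]]}' > m.json && python3 jog.py m.json
echo '{"rows":[[-4.7,0,1.67,0,0,0],[-4.7,0,1.67,0,0,0],[-2,0,0.7,0,0,0],[0,0,0,0,0,0]]}' > m.json && python3 jog.py m.json
python3 - <<'E'
from loc import *
rep();o=ctrl.get_obs();print(np.round(o["qpos"],3))
E
```

```text
t: 10.33
ee_pos: [441.7, -285.7, 70.2]
orientation: [0.91, 2.667, -0.16]
ft_force: [0.6, 0.6, -0.2]
width: 14.1
grasp_force: 0.0
t: 11.17
ee_pos: [500.8, -331.4, 69.9]
orientation: [0.91, 2.668, -0.16]
ft_force: [0.1, 0.2, -0.9]
width: 0.7
grasp_force: 0.1
t: 11.5
ee_pos: [510.2, -338.7, 69.8]
orientation: [0.91, 2.668, -0.16]
ft_force: [-3.2, 1.9, 1.2]
width: 0.6
grasp_force: 1.5
tcp (0.5, -0.8, 21.8) front corner (15.5, -0.9, 9.1) rear (-3.3, -0.8, 2.5) F [-3.2  1.9  1.2] 11.5
[-0.594  0.565  1.967 -0.092  0.274 -1.423]
```

```bash

echo '{"rows":[[9.4,0,-3.34,0,0,0],[18.8,0,-6.7,0,0,0],[18.8,0,-6.7,0,0,0],[18.8,0,-6.7,0,0,0],[18.8,0,-6.7,0,0,0]]}' > m.json && python3 jog.py m.json >/dev/null
echo '{"rows":[[18.8,0,-6.7,0,0,0],[0,0,-30,0,0,0],[0,0,-30,0,0,0],[0,0,0,0,0,0],[0,0,0,0,0,0]]}' > m.json && python3 jog.py m.json >/dev/null
python3 - <<'E'
from loc import *
rep();a=get("top");b=get("scene")
A=cv2.resize(a["img"][170:220,305:375,::-1],(560,400),interpolation=2);B=cv2.resize(b["img"][150:210,290:380,::-1],(600,400),interpolation=2)
A=cv2.resize(A,(390,300));B=cv2.resize(B,(390,300));cv2.imwrite("pics/c7.png",np.vstack([np.hstack([A,B])]))
E
```

```text
tcp (-129.0, 0.3, 80.6) front corner (-113.9, 0.2, 67.9) rear (-132.7, 0.3, 61.2) F [ 0.6  0.2 -0.5] 12.3333
```

View pics/c7.png

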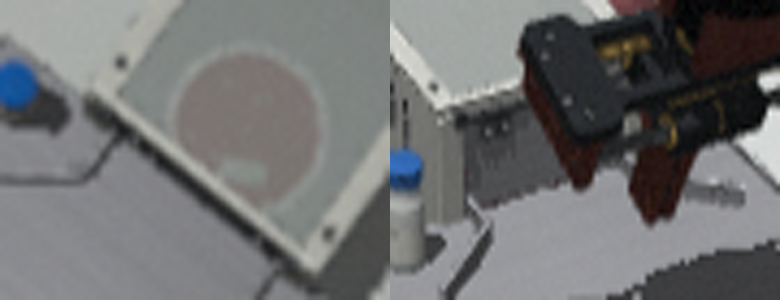

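The dish lies flat and wholly inside the box, centred at about (247,130) in the top crop. The flap hangs shut and the vial is standing. One numeric check, a short lift clear, then hand in.

```bash
echo '{"rows":[[0,0,-30,0,0,0],[0,0,0,0,0,0],[0,0,0,0,0,0],[0,0,0,0,0,0],[0,0,0,0,0,0]]}' > m.json && python3 jog.py m.json >/dev/null
python3 - <<'E'
from loc import *
c=get("top");print(rel(onz(c,349.3,191.7,17)));rep()
print(workorder.close_job())
E
```

```text
(49.6, -2.0, -31.0)
tcp (-139.3, 0.3, 106.3) front corner (-124.3, 0.2, 93.6) rear (-143.2, 0.2, 87.0) F [ 0.1 -0.5 -0.7] 12.9
the job is handed in; nothing more can be done
None
```

The dish was pushed through the flap and lies in the box, about 50 mm past the sill and 2 mm off the middle line; the flap is shut, the vial is standing, and the job was handed in at about 13 s (no verdict was returned).

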